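# Load the watch bar on the display turntable and hold it to the customer

### The job

Take the bar with the two gold watches from its rack and lay it across the two forks of the yellow display turntable, down in both notches, and let go of it. Then take the turntable's black handle, turn the table until its red stripe and the watches face front, over the white pointer of the foot, and finish holding the handle there with the table still: it is sprung and swings back if released. Do not drop the bar or shift the loose things around.

Things in the scene. Friction and masses are not known exactly. Their poses are not given: they have to be found in the camera images.
- bar_center (a point): Centre of the loose aluminium watch bar (14 x 212 x 14 mm, 0.28 kg); y along the bar, z up. Two gold watches, blue dials up, are fixed on it at y = +-50 mm: cases 36 mm wide reach 19 mm above this point, bracelets 18 mm wide hang 54 mm below it, 29 mm to either side. Bare between y = -30 and +30 mm: grip it there across its 14 mm width. Either end may go to either fork.
- rack: Fixed wooden rack where the bar starts, 100 x 230 x 14 mm, origin at the centre of its underside; y runs along the bar. Two steel forks at y = +-85 mm (36 x 10 mm, mouths 40 mm wide, prong tips 130 mm above the table); the resting bar's centre is 107 mm above the table.
- foot: Fixed black round foot of the carousel, 170 mm across, 16 mm high, origin at the centre of its underside, on the turntable's axis. Its own +x is FRONT: a flat white arrow-shaped pointer sticks out that way from under the plate, tip 165 mm from the axis.
- front_mark (a point): Point fixed to the foot, on its front (+x) direction, 115 mm from the axis and 30 mm above the table: the red stripe must come here.
- turntable: Yellow round plate, 250 mm across, top 30 mm above the table. Origin on its axis, 18 mm up; +x to its red stripe, z up. Starts at rest 0.9 to 3.14 rad off front, either way; turns 4 rad either way; a spring (0.08 N m/rad, under 4 N at the handle) returns it. Forks at x = 50, y = +-85 mm, tips 146 mm above the table; notches 18 mm wide, flared to 40 mm, hold the bar along its y.
- turn_mark (a point): Centre of the turntable's red stripe, at its x = 115 mm, on the plate's top; turns with the table.
- fork_mid (a point): Where the bar's centre lies when it rests in both notches: at the turntable's x = 50 mm, y = 0, 123 mm above the table. Turns with the table; axes as the turntable's.
- handle_grip (a point): Grip point on the axis of the handle: an upright black round sleeve with a red band, 24 mm in diameter, 44 to 144 mm above the table (this point 119 mm), at the turntable's x = -85 mm, y = 0, opposite the red stripe. It spins freely on its pin, so a gripper need not turn with the table.
- handle: The same handle sleeve; origin at the centre of its underside, 44 mm above the table. Its own angle means nothing.
- cushion: Bystander, loose: grey cushion 70 x 60 x 35 mm with a steel watch on top (46 mm high in all); origin at the centre of its underside.
- loupe: Bystander, loose: black eye loupe, 38 mm across, 33 mm high; origin at the centre of its underside.
- tin: Bystander, loose: round aluminium tin with a green lid, 75 mm across, 34 mm high; origin at the centre of its underside.
Not all that is in view belongs to the job. There is more than one size of the foot; the one meant has the size given above.

How it is judged:
On the way:
1. the bar lies in both forks of the turntable and the fingers have let go of it (distance between bar_center and fork_mid below 0.013 m and angle between the y axis of bar_center and the y axis of turntable, either way round below 0.08 rad and contact force between the fingers and bar below 0.3 N), for 0.2 s.
At the end, for the whole second after the job is handed in: Fingers hold the handle (over 0.8 N), red stripe within 17 mm (8 degrees) of front, turntable still (under 0.15 rad/s); the bar lies in both notches, centre within 13 mm of its resting place, aligned within 0.08 rad, dials up (distance between bar_center and fork_mid below 0.013 m and angle between the y axis of bar_center and the y axis of turntable, either way round below 0.08 rad and angle between bar_center's own z axis and vertical below 0.2 rad and horizontal distance between turn_mark and front_mark below 0.017 m and angular speed of turntable below 0.15 rad/s and contact force between the fingers and handle above 0.8 N); the arm keeps its last pose, push and grip.
It fails at once if the bar is dropped (height (world z) of bar_center below 0.085 m).
It fails at once if a bystander is shifted by more than 20 mm (distance of any of cushion, loupe, tin from where it was at the start of the episode above 0.02 m).
It also fails if it takes over 64 s, if anything falls off the work surface, if the arm or the gripper's body presses on something with over 40 N, if the wrist force passes 120 N, or if a joint passes its speed limit or range.

### The arm

A 6-joint arm with a two-finger parallel gripper is mounted at the origin on the work surface. World frame = base frame: x ahead of the robot, y to its left, z up, the work surface at z = 0. Lengths are in m, angles in rad, forces in N, time in s.
With the tool pointing down it reaches from about 0.4 to 0.825 m from the base axis. Payload 7 kg.
Tool frame: the origin (TCP) lies on the centre line of the jaws, within the pads' length; the fingertips stand 25 mm ahead of it and the grasp point (between the pads) lies 6 mm ahead of it; x points along the fingers, y is the direction in which the jaws open and shut, and the axes are right-handed (so a half turn about x gives the same grasp; the last joint's range is limited). The gripper opens to 85 mm and grips with 20 to 120 N. Pads are 22 mm wide; open, the fingers measure 114 mm over their backs; the gripper's body (76 mm by 85 mm) begins 54 mm behind the grasp point. The pads swing forward as they close: fully open they stand 13 mm farther back than shut.
Start: joints at [0.288, 0.359, 0.012, 0, -1.224, -0.288], TCP at [0.675, -0, 0.256] pointing down, gripper open.
Joint ranges: [-3.07, 3.07], [-1.43, 2.12], [-1.02, 1.25], [-3.03, 1.67], [-3.05, -0], [-3.03, 3.03]. Speed limits (rad/s): [2.39, 2.39, 3.01, 3.14, 3.14, 3.14].

### API

Orientations are given as a rotation vector (axis times angle).
In Python, from rig import arm gives the robot as it stands. The module is installed in compiled form; this text tells all that it offers. Calls block until the motion is done:
- arm.move_to(position, orientation): joint-space move of the TCP to a pose.
- arm.servo_line(position, attitude=None, feed=0.15, threshold=None): straight line of the TCP; attitude=None keeps the orientation; feed is the mean speed in m/s. With threshold (N) it stops when the force on the tool has changed by that much, and returns True; else False.
- arm.set_joints(angles): joint-space move.
- arm.move_gripper(opening, squeeze=None): finger opening in m; squeeze is the grip in N (None keeps the last); returns when the fingers have stopped.
- arm.hold(seconds).
- arm.ik(position, orientation): joint angles nearest the present ones, or None.
- arm.read_camera(name): name is "scene" or "side" or "wrist"; returns a dict with "img" (480x640x3 uint8, red, green, blue), "camera_matrix" (3x3 intrinsics, pixels), "rvec" (rotation vector, rad) and "tvec" (3), from world to camera coordinates, as OpenCV has them; the wrist camera has in their place "T_tool_cam" (4x4, takes a point from camera to tool coordinates, whose origin is the TCP and whose axes are the tool frame's). Camera axes: x right, y down, z forward; pixel columns grow to the right and rows downward; lengths in m; the calibration is good to about 2 mm. A picture is of the moment at which its call begins: read the wrist's pose just before it. There is no depth.
A pose or a line that the arm cannot do raises arm.PlanningError and nothing moves.
- arm.job_done(): hands the job in, once; it reports no verdict.
Trained networks look in the newest picture that a camera, given by its name, has taken for a name from the list of things; names that differ only in an ending like _2 or _b are one class to them, and where a whole thing is asked for, a point or a joint stands for the part that bears it (a point fixed in the world has none). Each returns a list of dicts, best first, with "confidence" (0 to 1); they miss things now and then, are a little off and sometimes report something else, mostly with a low value. They report only what shows in the picture. A call takes as long as a camera call. They do not tell look-alikes from the thing itself.
- arm.spot_in(camera, query): "location" ([x, y, z] in m, in the coordinates of the camera as it stood for that picture, good to about 4 mm: the middle of the surface that is visible of it).
- arm.masks_of(camera, query): "pixels" (480x640 bool, what is visible of it).
Readings, each from a call of its own:
- arm.get_time_s(): time.
- arm.get_joints(): joint angles.
- arm.get_qd(): joint speeds.
- arm.get_tau(): joint torques, N m.
- arm.get_ee_pos(): TCP position.
- arm.get_tool_rot(): TCP orientation.
- arm.get_wrist_force(): force on the tool from outside, world axes, zero at the start.
- arm.get_wrist_torque(): the same for the moment, N m.
- arm.get_width(): finger opening in m.
Only numpy, scipy, OpenCV 4.12 (cv2) and the standard library are available. Lean on these libraries where they do the work, as an engineer would, in place of code of your own. Each camera call takes 0.05 s, during which the arm holds its last target.

## Working session

There is one attempt and no reset: what is moved stays moved. The work goes in short steps, each a Python script; the robot and the scene stay as the last script left them, time stands still between calls to the robot, and variables do not carry over. Pictures are saved under pics/ and viewed, and the job is handed in when it is done.

```bash
mkdir -p pics; ls; python3 - <<'E'
from rig import arm
import cv2,numpy as np
print(arm.get_time_s(),arm.get_joints(),arm.get_ee_pos(),arm.get_tool_rot(),arm.get_width())
for c in ["scene","side","wrist"]:
    d=arm.read_camera(c)
    cv2.imwrite(f"pics/{c}0.png",d["img"][:,:,::-1])
    if c!="wrist":
        R=cv2.Rodrigues(d["rvec"])[0]; t=np.array(d["tvec"]).ravel(); print(c,-R.T@t, d["camera_matrix"][0])
    else: R=None; print(d["T_tool_cam"])
    for q in ["bar_center","rack","foot","turntable","turn_mark","handle_grip","handle","cushion","loupe","tin","fork_mid"]:
        for r in arm.spot_in(c,q)[:3]:
            p=np.array(r["location"])
            uv=d["camera_matrix"]@p; uv=uv[:2]/uv[2]
            print(c,q,round(r["confidence"],2),uv.round(), (R.T@(p-t)).round(3) if R is not None else p.round(3))
print(arm.get_time_s())
E
```

```text
pics
0.0 [ 2.88059089e-01  3.59377347e-01  1.10459810e-02 -3.74796092e-04
 -1.22411143e+00 -2.88090001e-01] [ 6.74543866e-01 -4.67420059e-05  2.55359779e-01] [-1.20838429  1.21060635  1.21025749] 0.0856210155227046
scene [ 1.07575348 -0.38233813  1.16080869] [542.28486685   0.         314.89132016]
scene bar_center 0.7 [416. 205.] [0.588 0.227 0.113]
scene rack 0.77 [409. 229.] [0.587 0.223 0.013]
scene rack 0.71 [162. 360.] [ 0.546 -0.439  0.031]
scene foot 0.72 [310. 329.] [ 0.662 -0.132  0.005]
scene foot 0.58 [153. 231.] [ 0.215 -0.307  0.01 ]
scene turntable 0.79 [263. 297.] [ 0.544 -0.181  0.033]
scene turn_mark 0.86 [261. 295.] [ 0.538 -0.184  0.033]
scene handle_grip 0.84 [239. 313.] [ 0.582 -0.255  0.108]
scene handle 0.86 [239. 313.] [ 0.584 -0.256  0.111]
scene handle 0.24 [416. 205.] [0.588 0.228 0.114]
scene cushion 0.56 [379. 346.] [ 0.791 -0.038  0.033]
scene loupe 0.74 [442. 169.] [0.499 0.408 0.03 ]
scene tin 0.57 [162. 359.] [ 0.543 -0.439  0.032]
scene fork_mid 0.69 [260. 300.] [ 0.542 -0.189  0.024]
scene fork_mid 0.66 [416. 206.] [0.588 0.226 0.113]
side [0.25552
[... 945 characters left out ...]
  1.38100066e-04 -5.75107629e-04]
 [ 7.59538247e-04  9.48487681e-01  3.16813104e-01 -8.15220672e-02]
 [ 0.00000000e+00  0.00000000e+00  0.00000000e+00  1.00000000e+00]]
wrist bar_center 0.72 [422. 405.] [0.106 0.174 0.343]
wrist rack 0.8 [400. 336.] [0.103 0.127 0.422]
wrist rack 0.5 [326.  72.] [ 0.008 -0.163  0.336]
wrist foot 0.98 [325.  67.] [ 0.007 -0.167  0.334]
wrist turntable 0.93 [466.  59.] [ 0.135 -0.16   0.306]
wrist turn_mark 0.92 [467.  59.] [ 0.137 -0.161  0.308]
wrist handle_grip 0.36 [400. 335.] [0.102 0.126 0.42 ]
wrist handle 0.34 [402. 335.] [0.105 0.126 0.42 ]
wrist cushion 0.72 [213. 174.] [-0.105 -0.06   0.338]
wrist fork_mid 0.63 [467.  61.] [ 0.137 -0.158  0.307]
1.8
```

View pics/scene0.png

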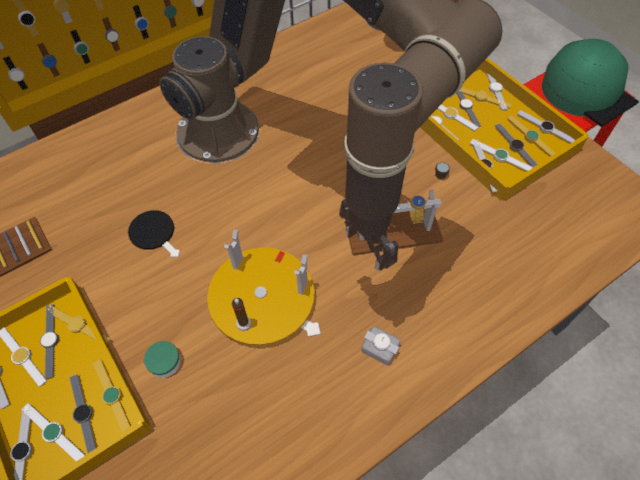

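View pics/side0.png

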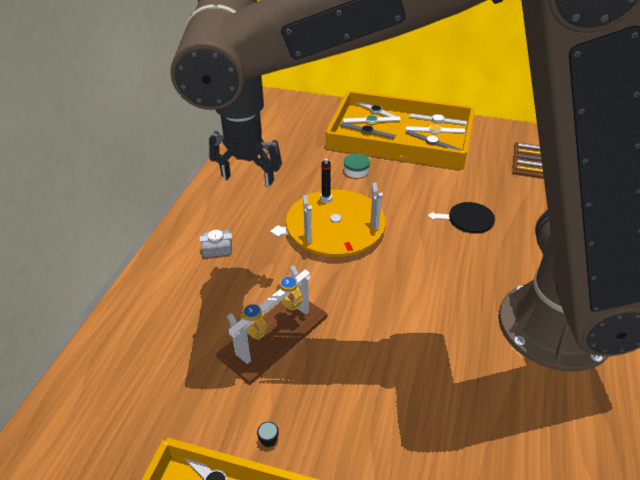

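View pics/wrist0.png

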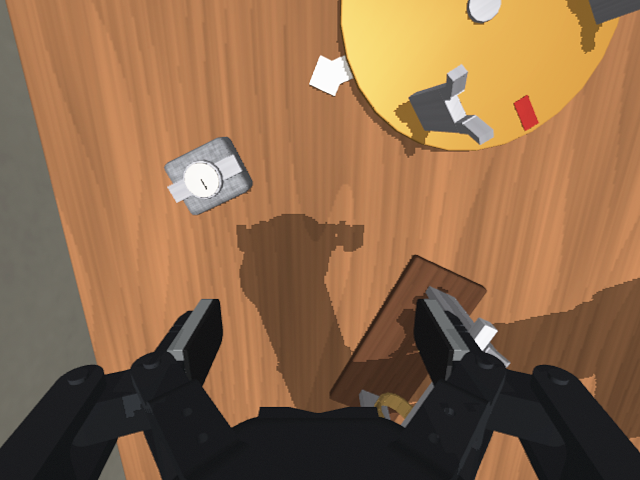

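Two feet show: a bare black one at scene (152,230) (about 120 mm, too small) and the one under the turntable, with pointer at scene (312,328) and side (280,231). The turntable's foot is the one meant. I'll measure the poses and make the confirming crop.

```bash
cat > h.py <<'E'
from rig import arm
import cv2,numpy as np
from scipy.optimize import least_squares
def cam(c):
    d=arm.read_camera(c); d=dict(d)
    if c=="wrist": raise Exception
    d["R"]=cv2.Rodrigues(d["rvec"])[0]; d["t"]=np.array(d["tvec"]).ravel(); d["hsv"]=cv2.cvtColor(d["img"],cv2.COLOR_RGB2HSV); return d
def ray(d,uv,z):
    K=d["camera_matrix"]; uv=np.atleast_2d(np.asarray(uv,float))
    r=np.c_[uv,np.ones(len(uv))]@np.linalg.inv(K).T@d["R"]; c=-d["R"].T@d["t"]
    z=np.broadcast_to(z,len(uv)); return c+r*((z-c[2])/r[:,2])[:,None]
def proj(d,P):
    p=np.atleast_2d(P)@d["R"].T+d["t"]; q=p@d["camera_matrix"].T; return q[:,:2]/q[:,2:]
def table(d,near=(0.56,-0.18)):
    h=d["hsv"]; m=((h[...,0]>20)&(h[...,0]<28)&(h[...,1]>200)&(h[...,2]>120)).astype(np.uint8)
    n,l,s,ce=cv2.connectedComponentsWithStats(m)
    c0=proj(d,[*near,0.03])[0]
    big=[i for i in range(1,n) if s[i,4]>1500]; i=min(big,key=lambda i:np.hypot(*(ce[i]-c0)))
    cs=max(cv2.findContours((l==i).astype(np.uint8),cv2.RETR_EXTERNAL,cv2.CHAIN_APPROX_NONE)[0],key=len)
    hull=cv2.convexHull(cs)[:,0]
    P=ray(d,cs[:,0],0.03)[:,:2]
    f=lambda p:np.hypot(*(P-p[:2]).T)-0.125
    r=least_squares(f,[*near],loss="soft_l1",f_scale=0.002); return r.x,np.median(np.abs(r.fun)),s[i,4]
def red(d,axis,z=0.03):
    h=d["hsv"]; m=(((h[...,0]<6)|(h[...,0]>174))&(h[...,1]>190)&(h[...,2]>100))
    v,u=np.nonzero(m); P=ray(d,np.c_[u,v],z)[:,:2]; r=np.hypot(*(P-axis).T)
    k=(r>0.09)&(r<0.135); return P[k].mean(0) if k.any() else None,k.sum()
E
python3 - <<'E'
from h import *
D={c:cam(c) for c in ["scene","side"]}
ims=[]
for c,d in D.items():
    a,res,n=table(d); print(c,"axis",a,res,n)
    p,k=red(d,a); print(" red",p,k,None if p is None else (np.hypot(*(p-a)),np.arctan2(*(p-a)[::-1])))
    # pointer white
    h=d["hsv"]; m=(h[...,1]<40)&(h[...,2]>190)
    v,u=np.nonzero(m); P=ray(d,np.c_[u,v],0.003)[:,:2]; r=np.hypot(*(P-a).T); 
    kk=(r>0.12)&(r<0.175); Q=P[kk]; ang=np.arctan2(*(Q-a).T[::-1]); print(" pointer",kk.sum(),np.median(ang),r[kk].max(),Q.mean(0))
    o=proj(d,[*a,0.03])[0]
    cr=d["img"][int(o[1])-110:int(o[1])+80,int(o[0])-130:int(o[0])+130]
    ims.append(cv2.resize(cr,(400,292),interpolation=cv2.INTER_CUBIC))
cv2.imwrite("pics/crop1.png",np.hstack(ims)[:,:,::-1])
ims=[]
for c,d in D.items():
    o=proj(d,[.58,.22,0.1])[0]
    cr=d["img"][int(o[1])-70:int(o[1])+76,max(0,int(o[0])-100):int(o[0])+100]
    ims.append(cv2.resize(cr,(400,292),interpolation=cv2.INTER_CUBIC))
    for q in ["rack","bar_center"]:
        for r in arm.masks_of(c,q)[:1]:
            m=r["pixels"]; v,u=np.nonzero(m); P=ray(d,np.c_[u,v].astype(float),0.014 if q=="rack" else 0.107)
            print(c,q,m.sum(),cv2.minAreaRect((P[:,:2]*1000).astype(np.float32)))
cv2.imwrite("pics/crop2.png",np.hstack(ims)[:,:,::-1])
E
```

```text
scene axis [ 0.53185037 -0.18428746] 0.004991733088701308 6881
 red [ 0.47421273 -0.09077953] 39 (np.float64(0.10984457562339303), np.float64(2.123182400824092))
 pointer 172 0.4245749641829244 0.17488967915688683 [ 0.64354297 -0.12468566]
side axis [ 0.52926351 -0.17458831] 0.00458416790228941 4154
 red [ 0.47612286 -0.0897529 ] 26 (np.float64(0.10010481736780893), np.float64(2.130399617696815))
 pointer 170 0.3126085923097256 0.17492673431403546 [ 0.63669592 -0.14367057]
scene rack 2041 ((590.7337646484375, 206.10162353515625), (287.0179748535156, 138.1796417236328), 88.59931182861328)
scene bar_center 568 ((587.643798828125, 235.13040161132812), (64.89453125, 93.61491394042969), 9.249337196350098)
side rack 4389 ((577.6273193359375, 158.07855224609375), (290.06982421875, 164.3389434814453), 64.16932678222656)
side bar_center 1747 ((555.7893676757812, 192.99462890625), (219.0810089111328, 80.32353210449219), 64.96414947509766)
```

View pics/crop1.png

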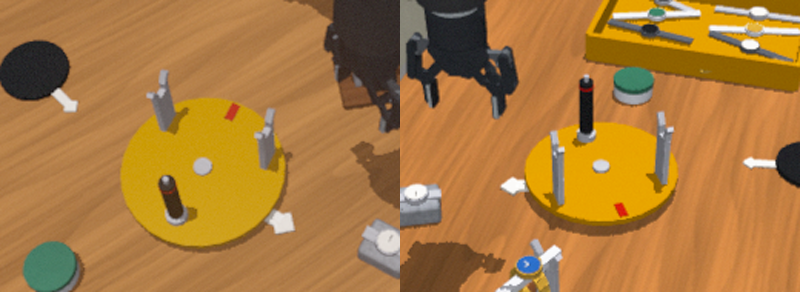

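View pics/crop2.png

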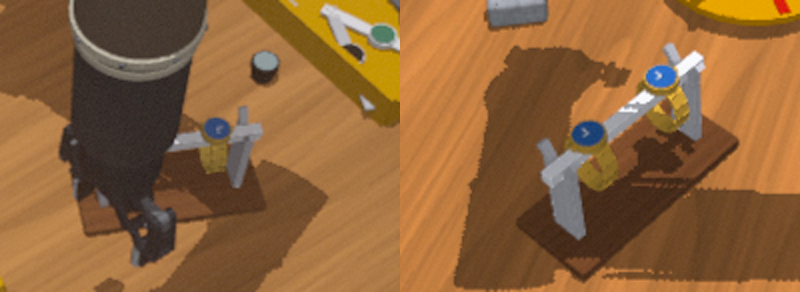

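```bash
cat >> h.py <<'E'
from scipy.spatial.transform import Rotation as Rn
def wcam():
    p=np.array(arm.get_ee_pos()); o=np.array(arm.get_tool_rot())
    d=dict(arm.read_camera("wrist")); T=np.eye(4); T[:3,:3]=Rn.from_rotvec(o).as_matrix(); T[:3,3]=p
    W=T@d["T_tool_cam"]; d["R"]=W[:3,:3].T; d["t"]=-W[:3,:3].T@W[:3,3]; d["hsv"]=cv2.cvtColor(d["img"],cv2.COLOR_RGB2HSV); return d
def down(yaw):
    "tool down, tool y (jaw opening) along world dir (cos yaw, sin yaw)"
    y=np.array([np.cos(yaw),np.sin(yaw),0]); x=np.array([0,0,-1.]); return Rn.from_matrix(np.c_[x,y,np.cross(x,y)]).as_rotvec()
E
python3 - <<'E'
from h import *
print(down(np.pi))
for z in (.45,.42,.4,.37):
  for y in (-.12,-.08):
    print(z,y,arm.ik([.54,y,z],down(np.pi)))
try: arm.move_to([.54,-.12,.40],down(np.pi))
except arm.PlanningError as e: print(e); arm.move_to([.54,-.12,.37],down(np.pi))
print(arm.get_time_s(),arm.get_ee_pos())
d=wcam(); np.save("w1.npy",d,allow_pickle=True); cv2.imwrite("pics/w1.png",d["img"][:,:,::-1])
d=cam("scene"); np.save("s1.npy",d,allow_pickle=True); cv2.imwrite("pics/s1.png",d["img"][:,:,::-1])
d=cam("side"); np.save("d1.npy",d,allow_pickle=True); cv2.imwrite("pics/d1.png",d["img"][:,:,::-1])
E
```

```text
[-1.20919958  1.20919958  1.20919958]
0.45 -0.12 [ 0.13541063  0.09198034  0.0929361   0.         -1.57175209 -0.13541063]
0.45 -0.08 [ 0.21193473  0.07902143  0.07854113  0.         -1.57031603 -0.21193473]
0.42 -0.12 [ 0.13541063  0.09354523  0.02993524  0.         -1.50718634 -0.13541063]
0.42 -0.08 [ 0.21193473  0.08065729  0.01558944  0.         -1.50572847 -0.21193473]
0.4 -0.12 [ 0.13541063  0.0963706  -0.01019106  0.         -1.46423466 -0.13541063]
0.4 -0.08 [ 0.21193473  0.08353163 -0.02453531  0.         -1.46272938 -0.21193473]
0.37 -0.12 [ 0.13541063  0.10327451 -0.06773603  0.         -1.39978579 -0.13541063]
0.37 -0.08 [ 0.21193473  0.09051753 -0.08211847  0.         -1.39816032 -0.21193473]
3.0167 [ 0.5402077  -0.1195019   0.39870225]
```

View pics/w1.png

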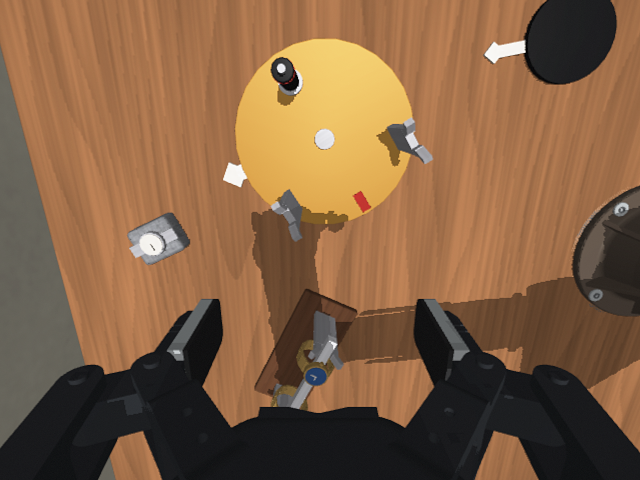

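View pics/s1.png

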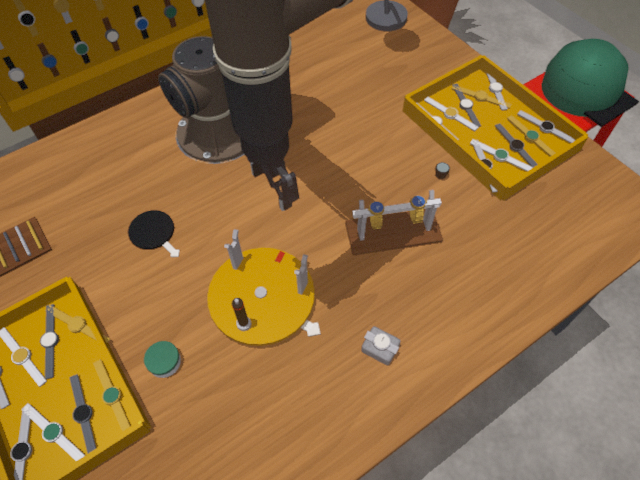

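The wrist view shows the full turntable at (324,130), stripe (362,201), handle (286,72) and front pointer (233,175). The scene view shows the bar on its rack at (400,209), dials at (377,208) and (418,202).

```bash
cat >> h.py <<'E'
def tablefit(d,near=(0.55,-0.18),lo=15,hi=30):
    h=d["hsv"]; m=((h[...,0]>=lo)&(h[...,0]<hi)&(h[...,1]>130)&(h[...,2]>70)).astype(np.uint8)
    u0=proj(d,[*near,0.03])[0]
    # disc hull match
    th=np.linspace(0,2*np.pi,90)
    n,l,s,ce=cv2.connectedComponentsWithStats(m)
    i=min([i for i in range(1,n) if s[i,4]>1500],key=lambda i:np.hypot(*(ce[i]-u0)))
    cs=np.vstack([c for c in cv2.findContours((l==i).astype(np.uint8),cv2.RETR_EXTERNAL,cv2.CHAIN_APPROX_NONE)[0]])[:,0].astype(float)
    def f(a):
        P=np.vstack([np.c_[a[0]+.125*np.cos(th),a[1]+.125*np.sin(th),0*th+z] for z in (.018,.03)])
        H=cv2.convexHull(proj(d,P).astype(np.float32))
        return np.array([cv2.pointPolygonTest(H,tuple(map(float,c)),True) for c in cs])
    r=least_squares(f,near,loss="soft_l1",f_scale=0.7,diff_step=1e-3); return r.x,np.median(np.abs(r.fun)),s[i,4]
def comps(d,m,z,amin=8):
    n,l,s,ce=cv2.connectedComponentsWithStats(m.astype(np.uint8))
    return [(s[i,4],ce[i].round(1),ray(d,ce[i],z)[0].round(4)) for i in range(1,n) if s[i,4]>=amin]
E
python3 - <<'E'
from h import *
for f in ["w1","s1","d1"]:
    d=np.load(f+".npy",allow_pickle=True).item()
    a,res,n=tablefit(d); print(f,"axis",a.round(4),res,n)
    p,k=red(d,a); print(" red",p,k,np.hypot(*(p-a)),np.arctan2(*(p-a)[::-1]))
    h=d["hsv"]
    for x in comps(d,(h[...,1]<40)&(h[...,2]>200),0.003):
        v=x[2][:2]-a; 
        if .11<np.hypot(*v)<.19: print(" white",x,np.hypot(*v),np.arctan2(v[1],v[0]))
    for x in comps(d,(h[...,0]>100)&(h[...,0]<125)&(h[...,1]>120)&(h[...,2]>50),0.126): print(" blue",x)
E
```

```text
w1 axis [ 0.5316 -0.1787] 0.9457714851069038 23680
 red [ 0.47547831 -0.08969491] 140 0.10516712660265894 2.133233669024997
 white (np.int32(56), array([280.6,  67.9]), array([ 0.5914, -0.2719,  0.003 ])) 0.11078960327188508 -1.0001987290540801
 white (np.int32(105), array([411.6, 140.2]), array([ 0.4018, -0.1753,  0.003 ])) 0.1298021932453529 3.1156898143331215
 white (np.int32(352), array([234.3, 174.5]), array([ 0.667 , -0.1253,  0.003 ])) 0.1455742025183922 0.3753103592580759
 blue (np.int32(248), array([315.7, 376. ]), array([0.5435, 0.1428, 0.126 ]))
s1 axis [ 0.46   -0.0387] 193.60089017182057 157040Traceback (most recent call last):
  File "<stdin>", line 5, in <module>
TypeError: unsupported operand type(s) for -: 'NoneType' and 'float'
```

```bash
python3 - <<'E'
from h import *
for f,lo in [("w1",19),("w1",20),("s1",20),("d1",20)]:
    d=np.load(f+".npy",allow_pickle=True).item()
    h=d["hsv"]
    o=proj(d,[.56,-.16,.03])[0].astype(int); print(f,"yellow",h[o[1],o[0]], "f",d["camera_matrix"][0,0])
    try: a,res,n=tablefit(d,lo=lo)
    except Exception as e: print(e); continue
    print(" axis",a.round(4),res,n)
    p,k=red(d,a); print(" red",p,k)
    if p is not None: print(np.hypot(*(p-a)),np.arctan2(*(p-a)[::-1]))
    for x in comps(d,(h[...,1]<40)&(h[...,2]>150),0.003):
        v=x[2][:2]-a; 
        if .11<np.hypot(*v)<.19: print(" white",x,np.hypot(*v),np.arctan2(v[1],v[0]))
    for x in comps(d,(h[...,1]<40)&(h[...,2]>150),0.03):
        v=x[2][:2]-a; 
        if np.hypot(*v)<.02: print(" hub",x)
    for x in comps(d,(h[...,0]>100)&(h[...,0]<125)&(h[...,1]>120)&(h[...,2]>50),0.126): print(" blue",x)
E
```

```text
w1 yellow [ 20 153 233] f 336.04447625059896
 axis [ 0.5345 -0.181 ] 4.9540321061429005 20983
 red [ 0.47547831 -0.08969491] 140
0.10868454025574412 2.1445556785472317
 white (np.int32(59), array([408.7, 122. ]), array([ 0.4082, -0.2007,  0.003 ])) 0.12780283093928568 -2.986637080289584
 white (np.int32(128), array([411.5, 140.1]), array([ 0.4019, -0.1755,  0.003 ])) 0.13268456975615595 3.1003146715813745
 white (np.int32(158), array([423.9, 153.9]), array([ 0.3816, -0.1556,  0.003 ])) 0.15496328799373044 2.977100848044251
 white (np.int32(362), array([234.4, 174.6]), array([ 0.6668, -0.1252,  0.003 ])) 0.14360262625012865 0.3988956673802871
 white (np.int32(46), array([275. , 205.8]), array([ 0.6071, -0.0764,  0.003 ])) 0.127322054813136 0.963765762082458
 white (np.int32(11), array([285.3, 210.5]), array([ 0.5913, -0.0687,  0.003 ])) 0.1258381405952057 1.1022389786066338
 hub (np.int32(309), array([324. , 138.6]), array([ 0.5314, -0.1789,  0.03  ]))
 blue (np.int32(248), array([315.7, 376. ]), array([0.5435, 0.1428, 0.126 ]))
w1 yellow [ 20 153 233] f 336.04447625059896
 axis [ 0.5
[... 2516 characters left out ...]
.int32(13), array([329.5, 197.2]), array([ 0.5788, -0.2941,  0.003 ])) 0.122827313941082 -1.1715417979421336
 white (np.int32(31), array([305. , 199.4]), array([ 0.6394, -0.2674,  0.003 ])) 0.1386203329537814 -0.67355564677473
 white (np.int32(115), array([278.8, 230.6]), array([ 0.6652, -0.1281,  0.003 ])) 0.14417592745912305 0.37518818378514335
 white (np.int32(76), array([302.6, 275. ]), array([0.5609, 0.0047, 0.003 ])) 0.18801706977383303 1.4113764389933905
 hub (np.int32(59), array([335.4, 217.7]), array([ 0.5332, -0.1845,  0.03  ]))
 blue (np.int32(105), array([288.3, 281.7]), array([0.5436, 0.1444, 0.126 ]))
 blue (np.int32(129), array([251.6, 310.3]), array([0.5871, 0.2348, 0.126 ]))
```

```bash
python3 - <<'E'
from h import *
a=np.array([.531,-.179]); th=np.linspace(0,2*np.pi,120); ims=[]
psi=2.125
for f in ["w1","s1","d1"]:
    d=np.load(f+".npy",allow_pickle=True).item(); s=4
    o=proj(d,[*a,.03])[0]; w,hh=(100,75)
    x0,y0=int(o[0]-w),int(max(0,o[1]-hh)); im=cv2.resize(d["img"][y0:y0+2*hh,x0:x0+2*w],None,fx=s,fy=s,interpolation=cv2.INTER_NEAREST)
    T=lambda P:np.round((proj(d,P)-[x0,y0]+.5)*s).astype(int)
    cv2.polylines(im,[T(np.c_[a[0]+.125*np.cos(th),a[1]+.125*np.sin(th),0*th+.03])],True,(0,255,255),1)
    cv2.polylines(im,[T(np.c_[a[0]+.165*np.cos(th),a[1]+.165*np.sin(th),0*th+.003])],True,(255,0,255),1)
    c,si=np.cos(psi),np.sin(psi)
    def L(x,y,z): return [a[0]+c*x-si*y,a[1]+si*x+c*y,z]
    for p,col in [(L(115,0,30),(0,0,255)),(L(50,85,146),(0,0,255)),(L(50,-85,146),(0,0,255)),(L(-85,0,144),(0,255,0)),(L(-85,0,44),(0,255,0)),(L(0,0,30),(0,0,255))]:
        p=[*(a+(np.array([[c,-si],[si,c]])@np.array([{115:.115,50:.05,-85:-.085,0:0}[115],0]) if 0 else 0)),0] if 0 else p
    for X,Y,Z in [(.115,0,.03),(.05,.085,.146),(.05,-.085,.146),(-.085,0,.144),(-.085,0,.044),(0,0,.035)]:
        q=T(L(X,Y,Z))[0]; cv2.drawMarker(im,tuple(map(int,q)),(0,0,255),cv2.MARKER_CROSS,14,1)
    cv2.imwrite(f"pics/ov_{f}.png",im[:600,:800,::-1])
E
```

```text
(no output)
```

View pics/ov_w1.png

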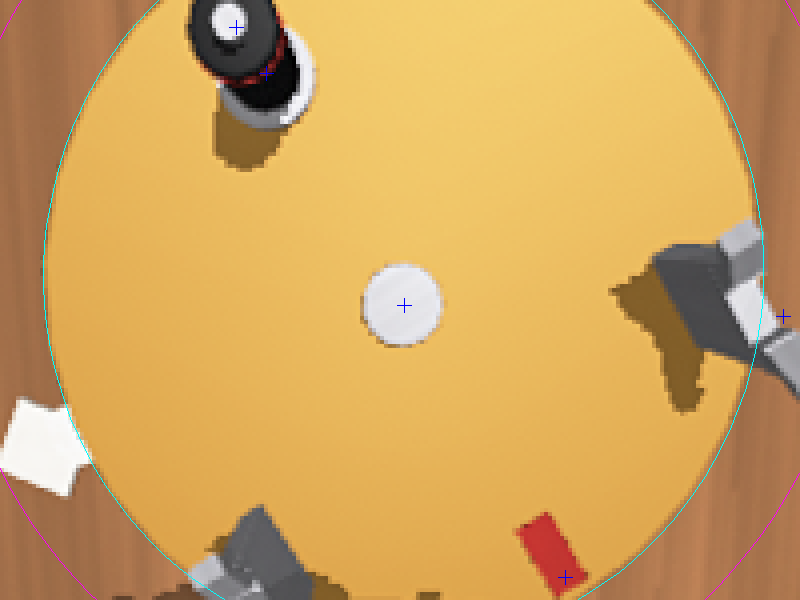

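View pics/ov_s1.png

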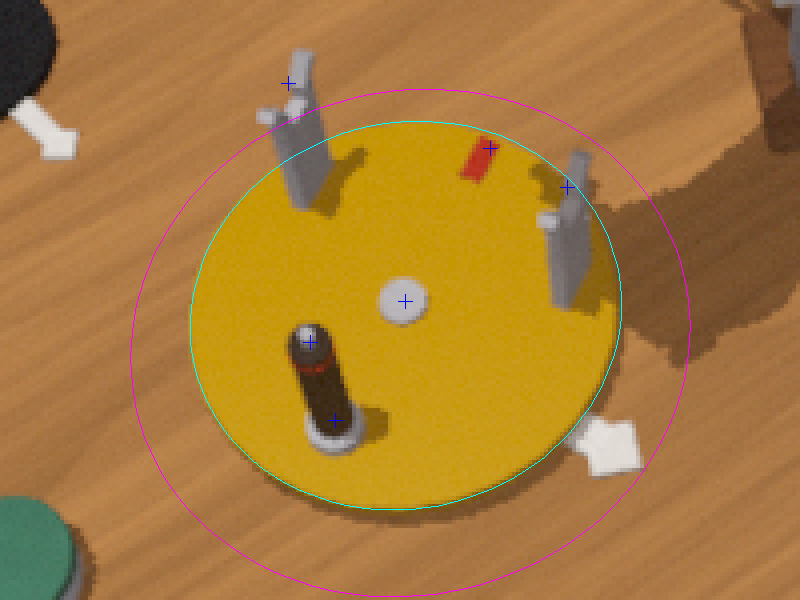

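View pics/ov_d1.png

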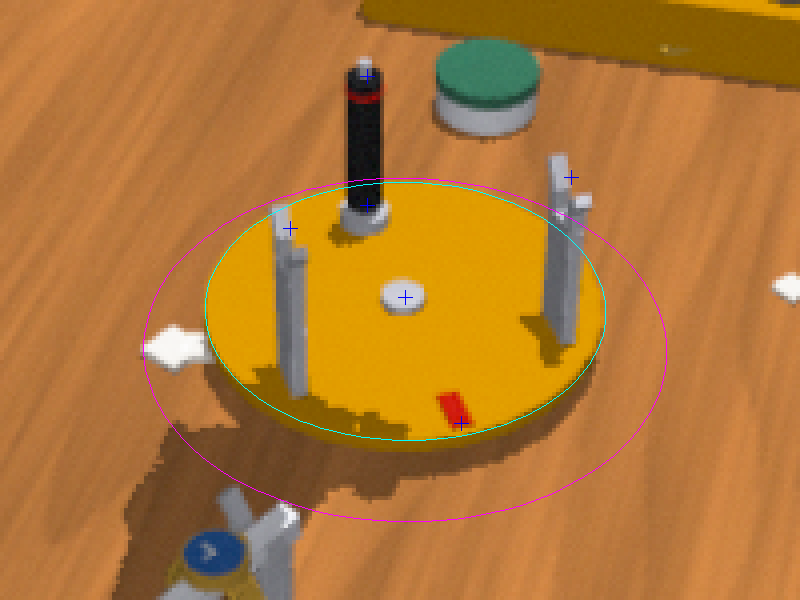

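Overlay fits: axis (0.531,-0.179), stripe at 2.13 rad, front at 0.373 rad, so the table turns -1.757 rad. Next I check the bar model.

```bash
python3 - <<'E'
from h import *
b=np.array([.565,.189]); yaw=1.122; c,s_=np.cos(yaw-np.pi/2),np.sin(yaw-np.pi/2)
L=lambda P:np.array([[b[0]+c*x-s_*y,b[1]+s_*x+c*y,z] for x,y,z in P])
ims=[]
for f in ["w1","s1","d1"]:
    d=np.load(f+".npy",allow_pickle=True).item(); s=5
    o=proj(d,[*b,.107])[0]; w,hh=(80,60) if f!="s1" else (60,60)
    if f=="s1": s=6
    x0,y0=int(o[0]-w),int(o[1]-hh); im=cv2.resize(d["img"][y0:y0+2*hh,x0:x0+2*w],None,fx=s,fy=s,interpolation=cv2.INTER_NEAREST)
    T=lambda P:np.round((proj(d,P)-[x0,y0]+.5)*s).astype(int)
    cv2.polylines(im,[T(L([(.007,.106,.114),(-.007,.106,.114),(-.007,-.106,.114),(.007,-.106,.114)]))],True,(255,0,255),1)
    for y in (-.05,.05):cv2.drawMarker(im,tuple(map(int,T(L([(0,y,.126)]))[0])),(255,0,0),cv2.MARKER_CROSS,14,1)
    cv2.polylines(im,[T(L([(x,y,.014) for x,y in ((.05,.115),(-.05,.115),(-.05,-.115),(.05,-.115))]))],True,(0,255,255),1)
    ims.append(cv2.resize(im,None,fx=400/im.shape[1],fy=400/im.shape[1]))
cv2.imwrite("pics/ovbar.png",np.hstack([i[:300] if 0 else cv2.resize(i,(400,300)) if i.shape[0]!=400 else cv2.resize(i,(300,300)) for i in ims[1:]])[:,:,::-1])
E
```

```text
(no output)
```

View pics/ovbar.png

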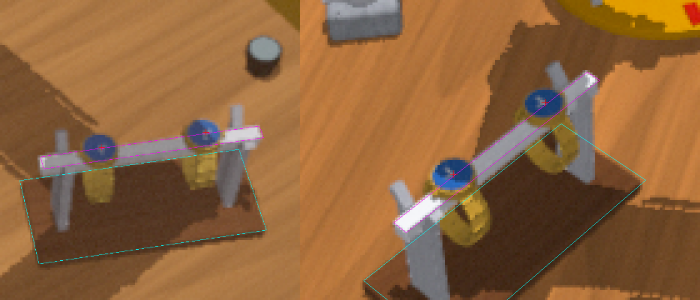

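```bash
python3 - <<'E'
from h import *
yaw=1.122+np.pi/2
b=[.565,.189]
print(arm.ik([*b,.113],down(yaw)),arm.ik([.5045,-.1366,.2],down(2.13)))
arm.move_to([*b,.20],down(yaw))
arm.servo_line([*b,.114],feed=.15)
print(arm.get_ee_pos(),arm.get_wrist_force(),arm.get_time_s())
arm.move_gripper(0.0,squeeze=45)
print(arm.get_width(),arm.get_wrist_force(),arm.get_ee_pos(),arm.get_time_s())
d=cam("scene");cv2.imwrite("pics/g1.png",cv2.resize(d["img"][150:270,330:490],(800,600))[:,:,::-1])
d=cam("side");cv2.imwrite("pics/g2.png",cv2.resize(d["img"][230:380,180:380],(800,600))[:,:,::-1])
E
```

```text
[ 0.65058414  0.3588371  -0.34716342  0.         -0.86479581 -1.09938046] [ 0.11132101  0.15451532 -0.4021143   0.         -1.01416671 -1.12291366]
[0.56571571 0.18898051 0.1149092 ] [0.86594035 0.69148782 0.55487429] 5.275
0.013444807872247885 [-2.3792196   1.59025313  4.02396509] [0.56506602 0.18906884 0.11433494] 5.925
```

View pics/g2.png

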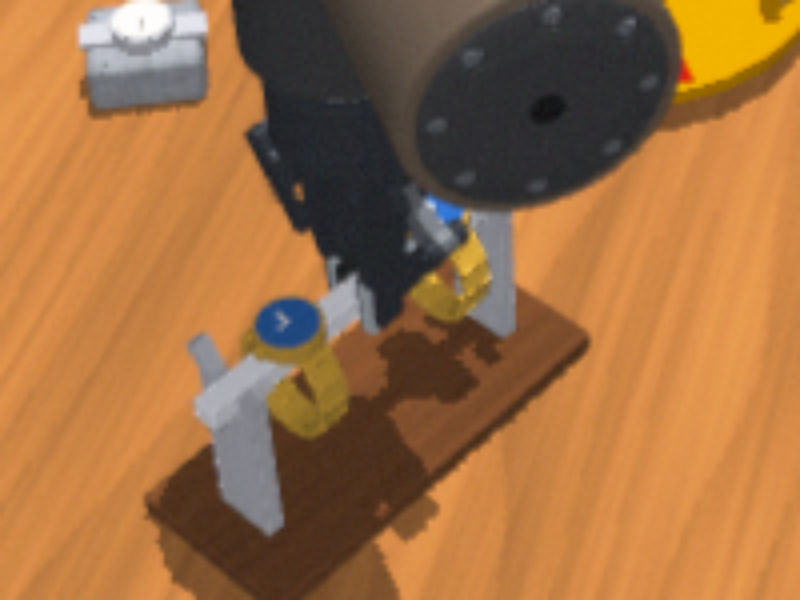

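Width 13.4 mm: the bar is gripped midway between the watches. I lift it, carry it over the forks and check.

```bash
python3 - <<'E'
from h import *
arm.servo_line([.565,.189,.25],feed=.15)
print(arm.get_width(),arm.get_wrist_force())
psi=2.13
g=[.531+.05*np.cos(psi),-.179+.05*np.sin(psi)]
arm.move_to([*g,.235],down(psi))
arm.servo_line([*g,.190],feed=.15)
print(arm.get_width(),arm.get_wrist_force(),arm.get_ee_pos(),arm.get_time_s())
for c in("scene","side"):
    d=cam(c); np.save(f"p_{c}.npy",d,allow_pickle=True); o=proj(d,[*g,.12])[0].astype(int)
    cv2.imwrite(f"pics/p_{c}.png",cv2.resize(d["img"][o[1]-75:o[1]+75,o[0]-100:o[0]+100],(800,600),interpolation=cv2.INTER_CUBIC)[:,:,::-1])
    a=np.array([.531,-.179]); p,k=red(d,a); print(c,p,k,None if p is None else np.arctan2(*(p-a)[::-1]))
d=wcam();cv2.imwrite(f"pics/p_w.png",d["img"][:,:,::-1]);a=np.array([.531,-.179]); p,k=red(d,a); print(c,p,k,None if p is None else np.arctan2(*(p-a)[::-1]))
E
```

```text
0.013304440428296278 [-0.85425328  0.06765358 -3.26057905]
0.013094288694310912 [-0.07435349 -0.98371058 -2.05606551] [ 0.50497702 -0.13606955  0.1901257 ] 8.7917
scene None 0 None
side [ 0.47737529 -0.09136313] 31 2.1199175163149047
side [ 0.47098907 -0.0828608 ] 125 2.128826471592016
```

View pics/p_scene.png

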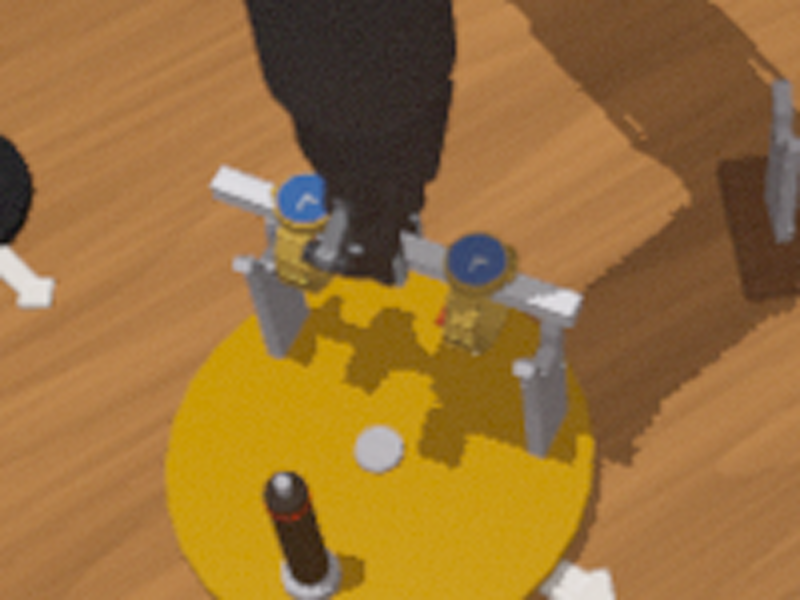

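View pics/p_side.png

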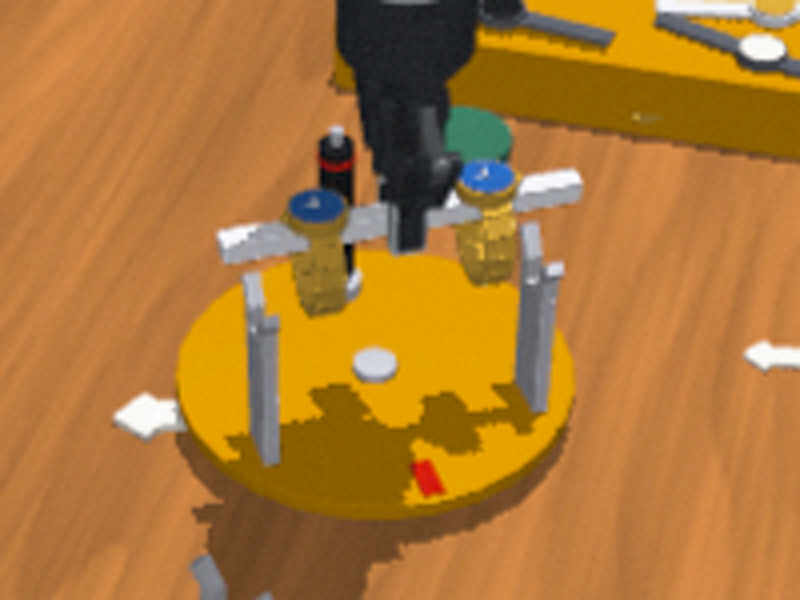

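View pics/p_w.png

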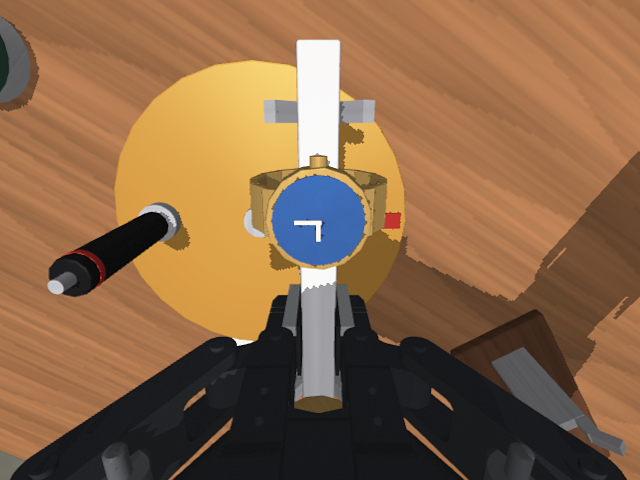

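The wrist view shows the bar level and centred between the far fork's prongs (265–375 px, bar 297–340). I lower it.

```bash
python3 - <<'E'
from h import *
p=arm.get_ee_pos()
f0=np.array(arm.get_wrist_force())
g=[.5045,-.1366]
r=arm.servo_line([*g,.1295],feed=.06,threshold=8)
print(r,arm.get_width(),np.array(arm.get_wrist_force())-f0,arm.get_ee_pos(),arm.get_time_s())
for c in("scene","side"):
    d=cam(c); o=proj(d,[*g,.12])[0].astype(int)
    cv2.imwrite(f"pics/q_{c}.png",cv2.resize(d["img"][o[1]-60:o[1]+60,o[0]-80:o[0]+80],(600,450),interpolation=cv2.INTER_CUBIC)[:,:,::-1])
E
```

```text
True 0.013196326021937066 [-3.01696297  0.49767557  9.08038352] [ 0.50402379 -0.13662024  0.13030153] 9.8917
```

View pics/q_scene.png

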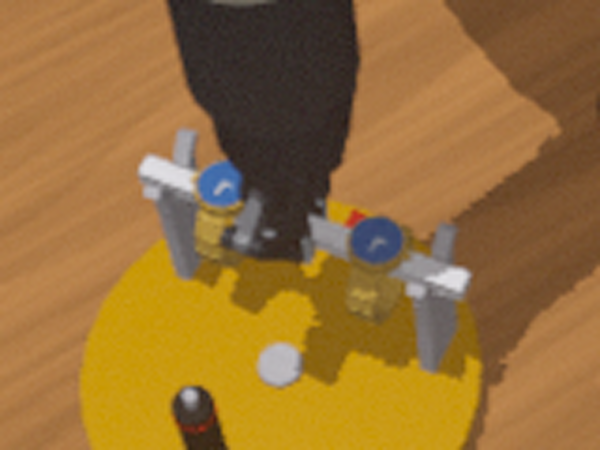

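View pics/q_side.png

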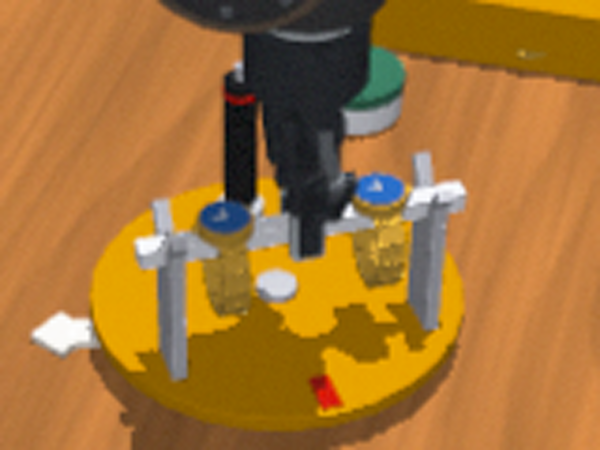

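Contact at TCP z = 0.1303, exactly the seated height. I release, rise and check.

```bash
python3 - <<'E'
from h import *
g=[.5045,-.1366]
arm.move_gripper(0.05)
arm.hold(.3)
arm.servo_line([*g,.25],feed=.15)
print(arm.get_ee_pos(),arm.get_time_s())
h=[.531-.085*np.cos(2.13),-.179-.085*np.sin(2.13)]
for y in np.arange(-3,3.2,.5):
    q=[arm.ik([*h,.125],down(y)), arm.ik([.452,-.210,.125],down(y))]
    print(round(y,1),[None if k is None else np.round(k,2) for k in q])
arm.move_gripper(0.085)
a=np.array([.531,-.179])
for c in("scene","side"):
    d=cam(c); o=proj(d,[*g,.10])[0].astype(int); np.save(f"r_{c}.npy",d,allow_pickle=True)
    cv2.imwrite(f"pics/r_{c}.png",cv2.resize(d["img"][o[1]-60:o[1]+60,o[0]-80:o[0]+80],(600,450),interpolation=cv2.INTER_CUBIC)[:,:,::-1])
    p,k=red(d,a); print(c,p,k,None if p is None else np.arctan2(*(p-a)[::-1]))
    hh=d["hsv"]
    for x in comps(d,(hh[...,0]>100)&(hh[...,0]<125)&(hh[...,1]>120)&(hh[...,2]>50),0.142): print(" blue",x)
d=wcam();cv2.imwrite(f"pics/r_w.png",d["img"][:,:,::-1]);np.save(f"r_w.npy",d,allow_pickle=True); p,k=red(d,a); print(p,k,None if p is None else np.arctan2(*(p-a)[::-1]))
E
```

```text
[ 0.50395728 -0.13651441  0.24908072] 11.6917
-3.0 [array([-0.1 ,  0.39, -0.26,  0.  , -0.92,  0.24]), array([-0.04,  0.2 , -0.55,  0.  , -0.82,  0.18])]
-2.5 [array([-0.1 ,  0.39, -0.26,  0.  , -0.92,  0.74]), array([-0.04,  0.2 , -0.55,  0.  , -0.82,  0.68])]
-2.0 [array([-0.1 ,  0.39, -0.26,  0.  , -0.92,  1.24]), array([-0.04,  0.2 , -0.55,  0.  , -0.82,  1.18])]
-1.5 [array([-0.1 ,  0.39, -0.26,  0.  , -0.92,  1.74]), array([-0.04,  0.2 , -0.55,  0.  , -0.82,  1.68])]
-1.0 [array([-0.1 ,  0.39, -0.26, -0.  , -0.92,  2.24]), array([-0.04,  0.2 , -0.55, -0.  , -0.82,  2.18])]
-0.5 [array([-0.1 ,  0.39, -0.26,  0.  , -0.92,  2.74]), array([-0.04,  0.2 , -0.55,  0.  , -0.82,  2.68])]
0.0 [None, None]
0.5 [array([-0.1 ,  0.39, -0.26,  0.  , -0.92, -2.54]), array([-0.04,  0.2 , -0.55,  0.  , -0.82, -2.6 ])]
1.0 [array([-0.1 ,  0.39, -0.26, -0.  , -0.92, -2.04]), array([-0.04,  0.2 , -0.55, -0.  , -0.82, -2.1 ])]
1.5 [array([-0.1 ,  0.39, -0.26,  0.  , -0.92, -1.54]), array([-0.04,  0.2 , -0.55,  0.  , -0.82, -1.6 ])]
2.0 [array([-0.1 ,  0.39, -0.26,  0.  , -0.92, -1.04]), array([-0.04,  0.2 , -0.55,  0.  , -0.82, -1.1 ])]
2.5 [array([-0.1 ,  0.39, -0.26,  0.  , -0.92, -0.54]), array([-0.04,  0.2 , -0.55,  0.  , -0.82, -0.6 ])]
3.0 [array([-0.1 ,  0.39, -0.26,  0.  , -0.92, -0.04]), array([-0.04,  0.2 , -0.55,  0.  , -0.82, -0.1 ])]
scene [ 0.46632162 -0.08375817] 7 2.167354850345386
 blue (np.int32(70), array([142. ,  23.9]), array([-0.3782, -0.0193,  0.142 ]))
 blue (np.int32(96), array([49.5, 61.5]), array([-0.3795, -0.3048,  0.142 ]))
 blue (np.int32(37), array([243. , 245.8]), array([ 0.464 , -0.1709,  0.142 ]))
side [ 0.47726931 -0.09094115] 32 2.1186587900207092
 blue (np.int32(65), array([362.7, 192. ]), array([ 0.4628, -0.1617,  0.142 ]))
 blue (np.int32(70), array([321.6, 199.3]), array([ 0.5473, -0.1096,  0.142 ]))
[ 0.48273812 -0.09840015] 332 2.110321006379665
```

View pics/r_side.png

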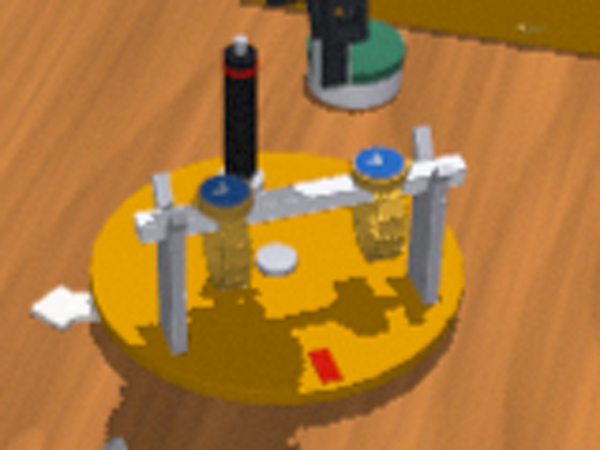

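View pics/r_w.png

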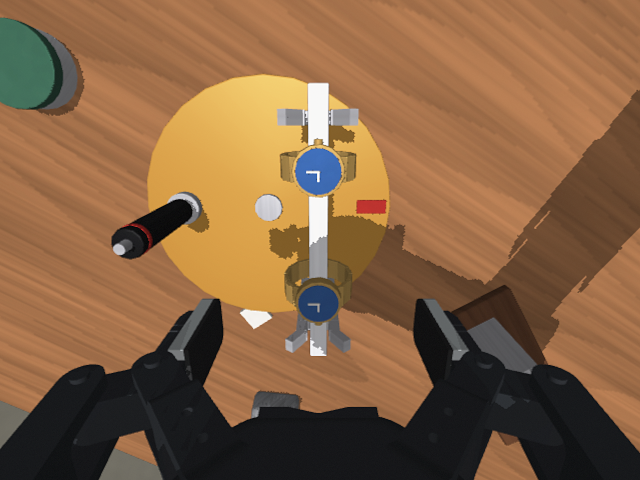

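The bar sits in both notches (dial midpoint (0.505,-0.136) against the expected (0.5045,-0.1366)). Next the handle at about (0.576,-0.251).

```bash
python3 - <<'E'
from h import *
psi=2.125; a=np.array([.531,-.179])
h=a-.085*np.array([np.cos(psi),np.sin(psi)])
arm.move_to([*h,.22],down(2.0))
f0=np.array(arm.get_wrist_force())
r=arm.servo_line([*h,.125],feed=.12,threshold=10)
print(r,arm.get_ee_pos(),np.array(arm.get_wrist_force())-f0,arm.get_time_s())
if not r:
    arm.move_gripper(0.0,squeeze=30)
    print(arm.get_width(),np.array(arm.get_wrist_force())-f0,arm.get_ee_pos(),arm.get_time_s())
for c in("scene","side"):
    d=cam(c); o=proj(d,[*a,.10])[0].astype(int)
    cv2.imwrite(f"pics/t_{c}.png",cv2.resize(d["img"][o[1]-75:o[1]+75,o[0]-100:o[0]+100],(600,450),interpolation=cv2.INTER_CUBIC)[:,:,::-1])
E
```

```text
False [ 0.57633963 -0.25122591  0.12596006] [1.14645028 1.0007467  0.73141451] 13.8333
0.02311264295097913 [-0.47298136  0.63176066  2.17558351] [ 0.5757894  -0.25128927  0.12528382] 14.4167
```

View pics/t_side.png

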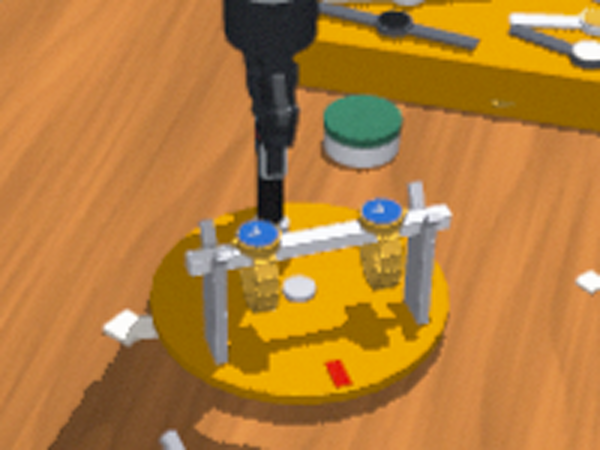

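View pics/t_scene.png

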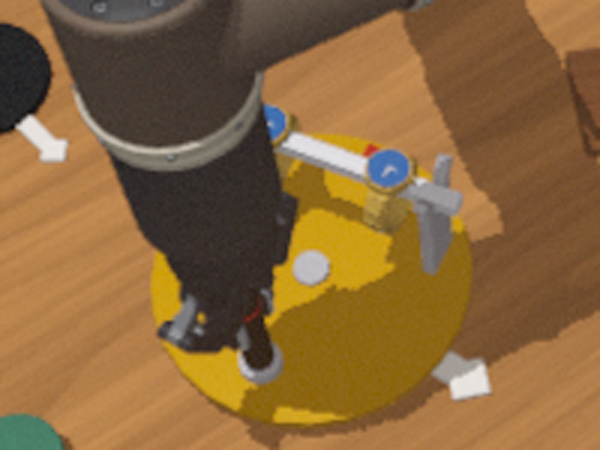

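Handle gripped (23.1 mm). I turn along the arc in small steps and watch the force.

```bash
python3 - <<'E'
from h import *
a=np.array([.531,-.179]); z=.125; o=down(2.0)
f0=np.array(arm.get_wrist_force())
s,e=2.125,.373
for i,p in enumerate(np.linspace(s,e,15)[1:]):
    h=a-.085*np.array([np.cos(p),np.sin(p)])
    arm.servo_line([*h,z],o,feed=.05)
    f=np.array(arm.get_wrist_force())-f0
    print(round(p,2),f.round(1),arm.get_ee_pos().round(4) if hasattr(arm.get_ee_pos(),'round') else arm.get_ee_pos(),round(arm.get_width(),4),arm.get_time_s())
    if np.linalg.norm(f)>25: print("stop"); break
E
```

```text
2.0 [ 0.3  0.1 -0.2] [ 0.5659 -0.2566  0.1253] 0.0232 14.8833
1.87 [0.6 0.3 0.7] [ 0.5559 -0.2604  0.1253] 0.023 15.25
1.75 [ 0.6 -0.1  1.5] [ 0.5452 -0.263   0.1253] 0.0234 15.6167
1.62 [ 1.3 -0.1  1.6] [ 0.5343 -0.2642  0.1253] 0.0232 15.9833
1.5 [ 1.5 -1.3  2.1] [ 0.5235 -0.264   0.1252] 0.0234 16.35
1.37 [ 2.2 -1.5  1.6] [ 0.5128 -0.2624  0.1252] 0.0234 16.7167
1.25 [ 1.7 -0.3  1.9] [ 0.5026 -0.2595  0.1253] 0.0232 17.0833
1.12 [ 2.4 -0.2  1.1] [ 0.4928 -0.2554  0.1252] 0.023 17.45
1.0 [ 2.3 -1.   1.9] [ 0.4836 -0.2501  0.1252] 0.0236 17.8167
0.87 [ 2.7 -1.4  1.2] [ 0.4752 -0.2438  0.1252] 0.0231 18.1833
0.75 [ 4.  -1.   1.4] [ 0.4677 -0.2364  0.1252] 0.0231 18.55
0.62 [ 2.7 -1.4  0.7] [ 0.4611 -0.2283  0.1252] 0.023 18.9167
0.5 [ 3.2 -2.2  1.3] [ 0.4557 -0.2194  0.1252] 0.0235 19.2833
0.37 [ 3.4 -1.5  2.2] [ 0.4513 -0.2099  0.1252] 0.0229 19.65
```

```bash
python3 - <<'E'
from h import *
arm.hold(.5); a=np.array([.531,-.179])
D={"scene":cam("scene"),"side":cam("side"),"w":wcam()}
fm=a+.05*np.array([np.cos(.373),np.sin(.373)]); print("fork_mid exp",fm, "handle dir",np.arctan2(*(a-np.array(arm.get_ee_pos())[:2])[::-1]),arm.get_ee_pos())
for c,d in D.items():
    o_=proj(d,[*a,.05])[0].astype(int)
    if c!="w": cv2.imwrite(f"pics/u_{c}.png",cv2.resize(d["img"][o_[1]-75:o_[1]+75,o_[0]-100:o_[0]+100],(600,450),interpolation=cv2.INTER_CUBIC)[:,:,::-1])
    else: cv2.imwrite("pics/u_w.png",d["img"][:,:,::-1])
    p,k=red(d,a); print(c,"red",p,k,None if p is None else np.arctan2(*(p-a)[::-1]))
    h=d["hsv"]
    for x in comps(d,(h[...,1]<40)&(h[...,2]>150),0.003):
        v=x[2][:2]-a
        if .13<np.hypot(*v)<.19: print(" white",x,np.arctan2(v[1],v[0]))
    for x in comps(d,(h[...,0]>100)&(h[...,0]<125)&(h[...,1]>120)&(h[...,2]>50),0.142):
        if np.hypot(*(x[2][:2]-a))<.2: print(" blue",x)
print(arm.get_wrist_force(),arm.get_width(),arm.get_time_s())
E
```

```text
fork_mid exp [ 0.57756192 -0.16077946] handle dir 0.3719674842932884 [ 0.45134473 -0.21007578  0.12521199]
scene red [ 0.61457146 -0.14412127] 55 0.39537510732698833
 white (np.int32(117), array([296.8, 252.5]), array([ 0.4751, -0.0427,  0.003 ])) 1.9600003290265762
 white (np.int32(13), array([305.1, 256.6]), array([ 0.4967, -0.0327,  0.003 ])) 1.8010867807713598
 white (np.int32(183), array([311.2, 328.1]), array([ 0.6611, -0.1277,  0.003 ])) 0.3755933904831712
 blue (np.int32(97), array([288.2, 263.9]), array([ 0.56  , -0.1146,  0.142 ]))
 blue (np.int32(112), array([260.3, 298.7]), array([ 0.5959, -0.2075,  0.142 ]))
side red [ 0.63004887 -0.14290379] 27 0.3494702255844851
 white (np.int32(96), array([314.4, 186.6]), array([ 0.6312, -0.3286,  0.003 ])) -0.9806372262821788
 white (np.int32(118), array([279. , 230.7]), array([ 0.6648, -0.1281,  0.003 ])) 0.36351268361834965
 white (np.int32(45), array([293.8, 270.3]), array([ 0.5853, -0.0045,  0.003 ])) 1.2691192267244562
 white (np.int32(14), array([307.5, 277.5]), array([0.5476, 0.0093, 0.003 ])) 1.48286644861728
 blue (np.int32(59), array([312.7, 172.2]), array([ 0.5975, -0.2059,  0.142 ]))
 blue (np.int32(70), array([316.5, 197.5]), array([ 0.5604, -0.1129,  0.142 ]))
w red None 0 None
[ 3.04695492 -0.69048111  5.67242533] 0.023545589260982255 20.3
```

View pics/u_scene.png

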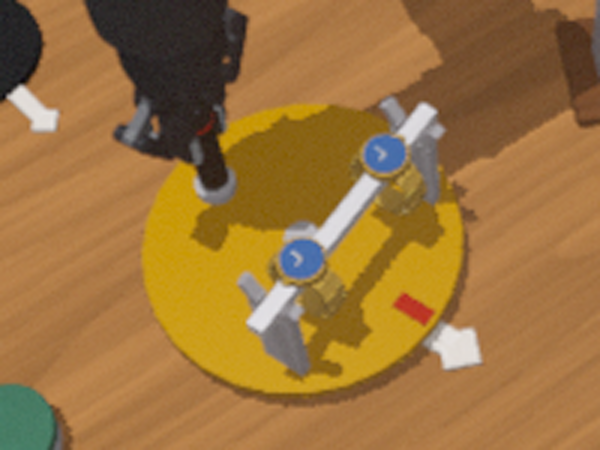

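View pics/u_side.png

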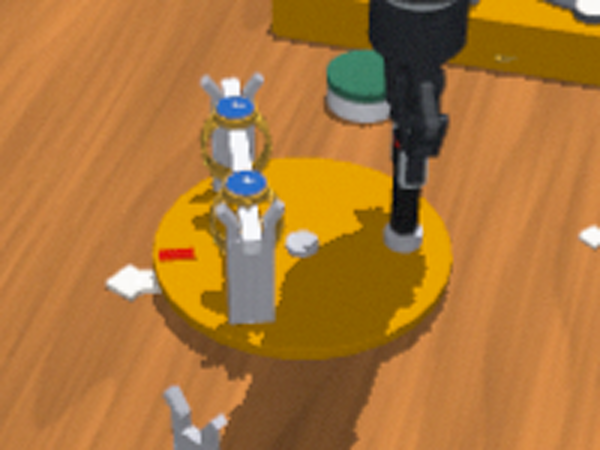

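View pics/u_w.png

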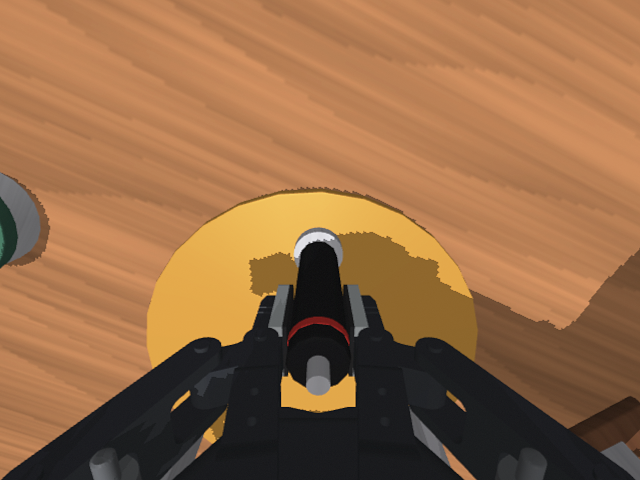

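Stripe at 0.372 rad against pointer 0.370. Bar midpoint (0.578,-0.161), within about 2 mm of the expected spot. Everything is still, so I hand in.

```bash
python3 - <<'E'
from h import *
print(np.abs(arm.get_qd()).max(),arm.get_width(),arm.get_time_s())
arm.job_done()
E
```

```text
0.0018697580151901712 0.023545589260982255 20.3
the job is handed in; nothing more can be done
```

I laid the bar across both forks of the turntable, turned the table to the front by its handle, and handed the job in at 20.3 s still holding the handle. No verdict came back.

- **Bar:** it lies in both notches with the dials up. In the last pictures its centre was within about 2 mm of its resting place and its angle within about 0.01 rad.
- **Stripe:** it sits at 0.372 rad against the pointer's 0.370 rad, averaged over the two fixed cameras. They disagreed by about ±0.02 rad (roughly 3 mm), well inside the 17 mm allowed. The wrist camera could not see the stripe in the final pose.
- **Handle and table:** the fingers were stopped on the handle at 23.5 mm (it is 24 mm thick), with 30 N set as the grip. The arm's joints were still, at most 0.002 rad/s; I did not measure the table's own speed.
- **Stripe radius:** the stripe showed at about 105 mm from the axis instead of the 115 mm given. I relied on its direction only.
- **Bystanders:** the cushion, loupe and tin were never touched as far as I could see, but I did not measure their positions again at the end.

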